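# Hang the caddy behind the rail's lip, flush with its neighbour

### The arm

A 6-joint arm with a two-finger parallel gripper is mounted at the origin on the work surface. World frame = base frame: x ahead of the robot, y to its left, z up, the work surface at z = 0. Lengths are in m, angles in rad, forces in N, time in s.
With the tool pointing down it reaches from about 0.35 to 0.8 m from the base axis. Payload 7.3 kg.
Tool frame: the origin (TCP) lies on the centre line of the jaws, within the pads' length; the fingertips stand 19 mm ahead of it and the grasp point (between the pads) is the TCP (env.tip_reach is the distance from the TCP to the fingertips, in m); z points along the fingers, y is the direction in which the jaws open and shut (so a half turn about z gives the same grasp; the last joint's range is limited). The gripper opens to 85 mm and grips with 20 to 120 N. Pads are 22 mm wide; open, the fingers measure 114 mm over their backs; the gripper's body (76 mm by 85 mm) begins 54 mm behind the grasp point. The pads swing forward as they close: fully open they stand 13 mm farther back than shut.
Start: joints at [-1.29, 0.342, 1.524, -0, 1.275, -0.146], TCP at [0.217, -0.478, 0.25] pointing down, gripper open.
Joint ranges: [-2.53, 2.53], [-0.77, 2.02], [0.04, 2.7], [-1, 4.14], [0.28, 2.66], [-3.11, 3.11]. Speed limits (rad/s): [2.57, 2.57, 3.14, 3.14, 3.14, 3.14].

### API

Orientations are given as a 3x3 rotation matrix whose columns are the frame's x, y, z axes.
In Python, from station import env gives the robot as it stands. The module is installed in compiled form; this text tells all that it offers.
- The arm moves only by the tool play_rows, never from a script. Its argument "commands" is a list of rows, each a list of 3 entries, a list of its own where there are three numbers: the turn, a rotation vector about the tool's x, y, z in degrees, then the shift along the tool's x, y, z in mm, then the closure in counts, from 0 (fully open) to 255 (shut). A call has 1 to 12 rows; each row is the pose to reach, as a shift and turn from the pose measured when the call began, along the tool's axes at that moment; what a row does not reach only later rows make up. A row lasts 1/12 s, in which the tool goes at most 41.7 mm and 7.16 degrees, less where a joint would pass 70% of its speed; a pose out of reach is approached as far as the arm can. A call with a gripper value outside its range is refused whole. The fingers move at their own pace and stop on an object; the grip force is fixed at half the most. Time passes only in rows, so rows that repeat a pose let the fingers close. It gives the time, the measured TCP pose, the force and the opening at its end, in the units of the state.
- env.sense(): the state, without advancing time (a new reading comes with each control period).
- env.camera(name): name is "side" or "top"; returns the picture (420x560x3 uint8, red, green, blue); there is no depth.
- env.get_calibration(name): a dict with "fovy" (degrees; the focal length in pixels is half the picture's height over the tangent of half this angle, whatever the lens; pixels are square), "cx", "cy" (the principal point, pixels), "R" (3x3) and "t" (3): a world point X has camera coordinates R X + t. Camera axes: x right, y down, z forward; pixel columns grow to the right and rows downward; lengths in m; the calibration is good to about 2 mm. A picture is of the moment at which its call begins. get_calibration takes no time and is no camera call.
- env.sign_off(): hands the job in, once; it reports no verdict.
The state is a dict: "t": time; "q": joint angles; "joint_velocities": joint speeds; "joint_torque": joint torques, N m; "position": TCP position; "tool_rot": TCP orientation; "force": force on the tool from outside, world axes, zero at the start; "torque": the same for the moment, N m; "grip_width": finger opening in m.
Only numpy, scipy, OpenCV 4.12 (cv2) and the standard library are available. Lean on these libraries where they do the work, as an engineer would, in place of code of your own. Each camera call takes 0.05 s, during which the arm holds its last target.

### The job

Take the empty white caddy from the turntable and hang it on the aluminium rail: lift its hook over the rail's raised lip, lower it until it is fully seated behind the lip, and push it up flush against the caddy already hanging there, on whichever side has room. Do not drop it, and leave the other things on the tray where they are.

Things in the scene. Friction and masses are not known exactly. Their poses are not given: they have to be found in the camera images.
- caddy: Loose white plastic hook-on caddy, 110 to 220 g, 124 high, 64 wide (mm), upright on the turntable, its cup empty. Origin: at underside level, straight below the middle of its grip fin; z up, x from hook to cup, y along its width. Back plate x 6 to 10, z 0 to 90, 56 wide; bridge on top of it x -10 to 10, z 90 to 94. Centre of mass about 20 to 25 to the cup side of the fin.
- caddy_fin (a point): Point in the caddy's grip fin, at caddy (0, 0, 114) mm; axes as the caddy's. The fin stands on the bridge: x -5 to 5 (10 thick), y -18 to 18, z 94 to 124. So this point is 10 below the fin's top and 20 above the bridge. Pinch it from above across caddy x.
- caddy_hook (a point): Lowest point of the caddy's hook, mid width, at caddy (-14.5, 0, 68) mm; axes as the caddy's. The hook hangs from the bridge: tongue x -10 to -6, z 80 to 90, then a tip flared out towards -x down to z 68; 56 wide. The slot between back plate and tongue, which takes the rail's lip, is 12 wide (caddy x -6 to 6) and open below.
- caddy_cup (a point): Centre of the cup's underside, at caddy (35, 0, 0) mm; axes as the caddy's. The cup is an open box, caddy x 10 to 60, y -32 to 32, 55 high. Its sides at y = +-32 are the caddy's widest part and the faces that butt.
- rail: Fixed aluminium rail, 312 long, on the ledge. Origin: on the ledge below the lip, mid length; y along the rail, z up, x from the channel to the side where the cups hang. Upright plate 4 thick, x -2 to 2, z 30 to 120 mm; its top is the lip. End plates at y +-150 to +-156, x -34 to 8, up to z 124, close the ends, on dark feet 100 x 24 x 6.
- rail_lip (a point): Middle of the lip's top edge, at rail (0, 0, 120) mm; axes as the rail's. Behind the lip (-x) is the open channel, floor at rail z 94, back wall x -32 to -28, z up to 108. A seated caddy rests its bridge on the lip (caddy origin at rail z 30, x -4 to 4), caddy x along rail x, hook in the channel; let go, it leans back up to 5 degrees onto the rail's plate.
- hung_caddy: The neighbour: same shape, size, axes and origin as the caddy, three short wooden files in its cup (no higher than its bridge), fixed upright on the rail at rail x 4, z 30 mm, up to 70 either side of the rail's middle. Flush: origins 64 apart along the rail, cup sides touching. Its fin top: rail z 154. Always room on the side towards the rail's farther end.
- turntable: Round grey plastic turntable on the tray, 124 across, its top 22 mm above its origin (centre of its underside); the caddy stands on it. The disc turns stiffly if pushed round (0.06 N m).
- tray: Fixed square steel tray, 320 x 320 mm, floor 3 thick, rim 16 high. Origin: centre of its underside, on the ledge.
- bowl: Bystander: empty white ceramic finger bowl, 84 mm across, 45 high, on the tray. Origin: centre of its underside.
- buffer: Bystander: wooden buffer block, 95 x 32 x 26 mm, on the tray. Origin: centre of its underside.
- separator: Bystander: pale blue toe separator, a comb of five short lobes, 90 x 38 x 20 mm, on the tray. Origin: on its underside, near the middle.
- brush: Bystander: black plastic nail brush, 90 x 30 mm, 47 high with its bow handle, on the tray. Origin: centre of its underside.

How it is judged:
At the end, for the whole second after the job is handed in: The caddy hangs at rest on the rail: hook tip in the channel behind the lip (3 to 26 mm behind the lip's middle, less than 105 mm above the ledge, seated is 98), within 0.15 rad of upright and of the rail's direction, and no more than 4 mm of gap to the neighbouring caddy on either side of it (x of caddy_hook in the frame of rail between -0.026 and -0.003 m and z of caddy_hook in the frame of rail between 0.09 and 0.105 m and angle between caddy's own z axis and vertical below 0.15 rad and angle between the x axis of caddy and the x axis of rail, either way round below 0.15 rad and (y of caddy in the frame of hung_caddy between 0.055 and 0.068 m or y of caddy in the frame of hung_caddy between -0.068 and -0.055 m) and linear speed of caddy below 0.02 m/s); the robot touches nothing.
It fails at once if the caddy is dropped: touching nothing, it falls faster than 0.45 m/s (about 10 mm of fall) (linear speed of caddy above 0.45 m/s and contact force between caddy and anything else below 0.05 N).
It fails at once if the bowl, buffer block, toe separator or brush is moved by more than 20 mm (distance of any of bowl, buffer, separator, brush from where it was at the start of the episode above 0.02 m).
It also fails if it takes over 48 s, if anything falls off the work surface, if the arm or the gripper's body presses on something with over 40 N, if the wrist force passes 120 N, or if a joint passes its speed limit or range.

## Working session

There is one attempt and no reset: what is moved stays moved. The work goes in short steps, Python scripts to look and compute and a tool call to move; the robot and the scene stay as the last step left them, time stands still between calls to the robot, and variables do not carry over. Pictures are saved under pics/ and viewed, and the job is handed in when it is done.

Besides the shell and the picture viewer there is one more tool, called after "Call:" by a JSON object that holds its "fn" and its "kwargs". play_rows: Moves the arm, as the interface text tells. Its arguments: {"type":"object","properties":{"commands":{"type":"array"}},"required":["commands"]}

```bash
mkdir -p pics; python3 - <<'E'
from station import env
import cv2,json,numpy as np
for n in("side","top"):
    cv2.imwrite(f"pics/{n}0.png",env.camera(n)[:,:,::-1]); c=env.get_calibration(n); print(n,{k:np.round(v,4).tolist() for k,v in c.items()})
s=env.sense();print({k:np.round(v,3).tolist() for k,v in s.items()}, env.tip_reach)
E
```

```text
side {'fovy': 47.0986, 'cx': 279.5704, 'cy': 204.033, 'R': [[-0.7397, -0.673, -0.0012], [-0.354, 0.3905, -0.8498], [0.5724, -0.6282, -0.527]], 't': [0.4147, 0.2996, 0.8203]}
top {'fovy': 42.0136, 'cx': 273.345, 'cy': 211.8955, 'R': [[-0.0077, -0.9997, 0.0229], [-0.9892, 0.0043, -0.1465], [0.1464, -0.0238, -0.9889]], 't': [-0.0013, 0.5334, 1.4295]}
{'t': 0.1, 'q': [-1.29, 0.343, 1.525, 0.0, 1.275, -0.146], 'joint_velocities': [0.001, -0.0, -0.002, -0.002, -0.002, 0.002], 'joint_torque': [0.002, -43.445, -24.649, -0.0, 0.005, -0.0], 'position': [0.217, -0.478, 0.25], 'tool_rot': [[0.91, 0.414, -0.0], [0.414, -0.91, 0.001], [0.0, -0.001, -1.0]], 'force': [0.378, -0.205, -0.151], 'torque': [0.031, -0.014, -0.016], 'grip_width': 0.086} 0.019
```

View pics/side0.png

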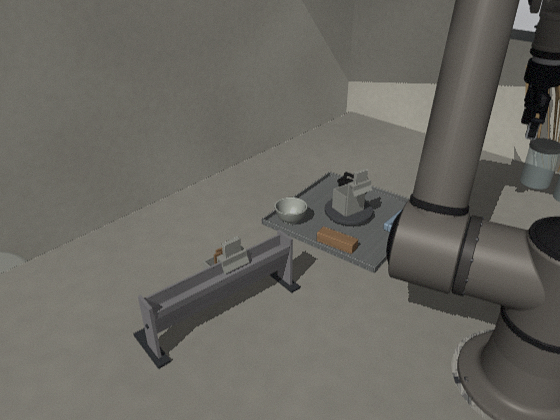

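View pics/top0.png

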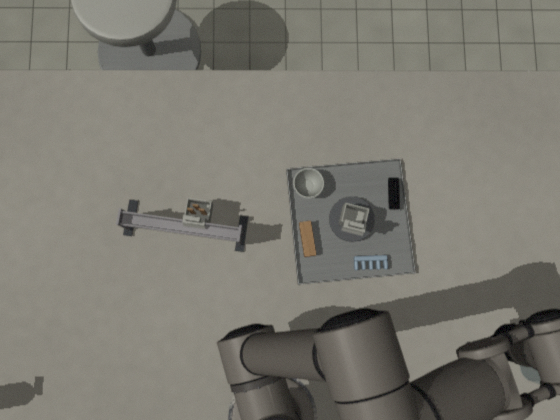

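```bash
python3 - <<'E'
import cv2
t=cv2.imread("pics/top0.png");s=cv2.imread("pics/side0.png")
def crop(im,x,y,w,h,k,n): cv2.imwrite(n,cv2.resize(im[y:y+h,x:x+w],None,fx=k,fy=k,interpolation=cv2.INTER_CUBIC))
crop(t,110,190,150,70,5,"pics/c1.png");crop(t,320,185,70,60,10,"pics/c2.png")
crop(s,320,160,70,70,8,"pics/c3.png");crop(s,130,220,180,150,4,"pics/c4.png")
E
```

```text
(no output)
```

View pics/c1.png

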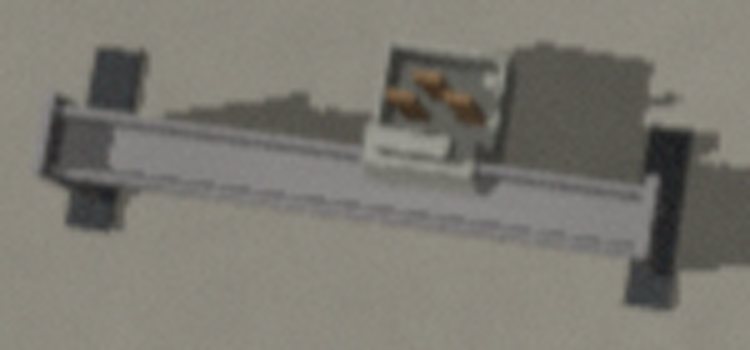

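View pics/c2.png

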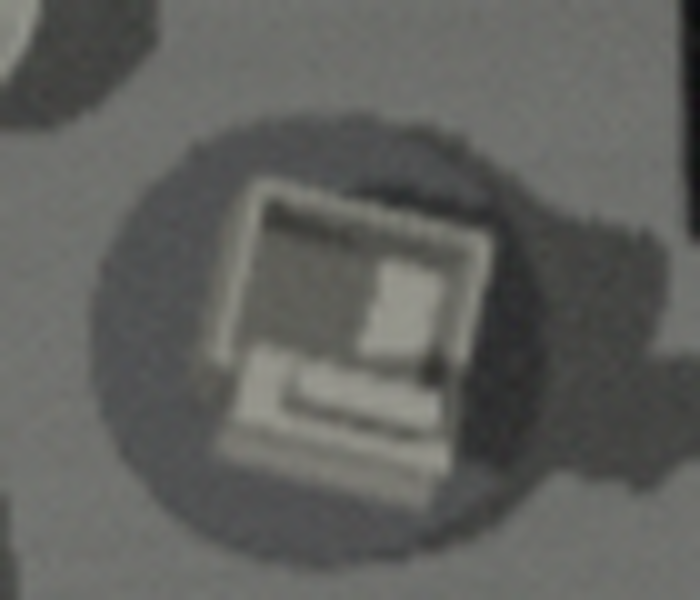

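View pics/c3.png

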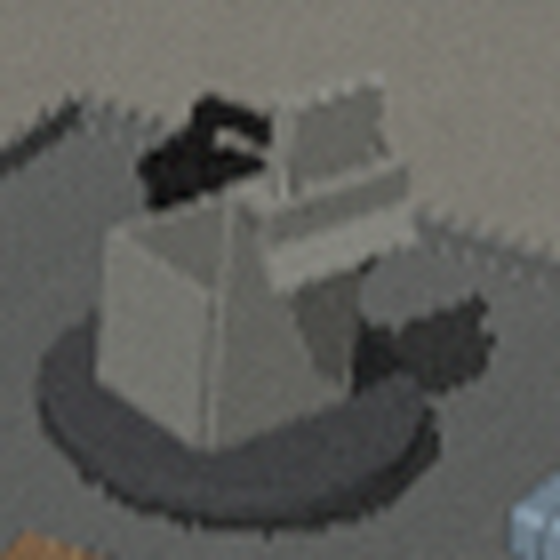

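View pics/c4.png

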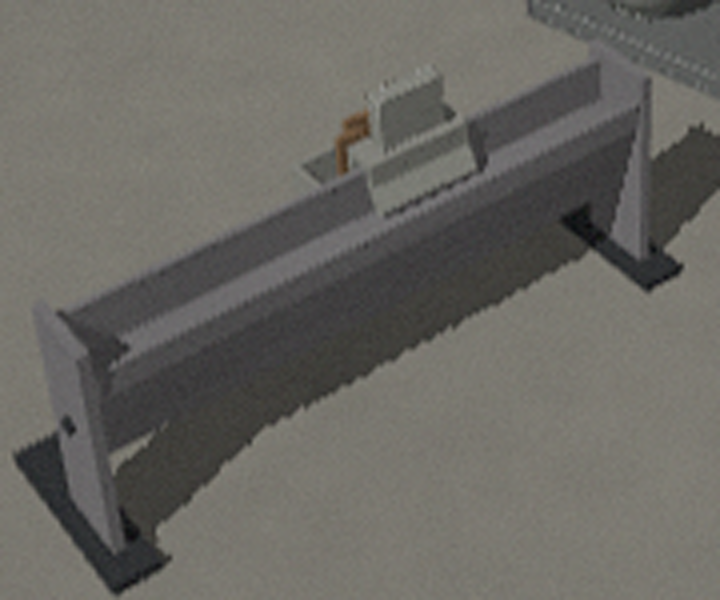

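```bash
cat > h.py <<'E'
import numpy as np,cv2
from scipy.optimize import least_squares
from station import env
CAL={n:env.get_calibration(n) for n in("side","top")}
def proj(n,P):
    c=CAL[n];f=210/np.tan(np.radians(c["fovy"])/2)
    q=np.atleast_2d(P)@np.array(c["R"]).T+np.array(c["t"]);return np.c_[c["cx"]+f*q[:,0]/q[:,2],c["cy"]+f*q[:,1]/q[:,2]]
def pose(p,z,L):
    x,y,a=p;c,s=np.cos(a),np.sin(a);L=np.atleast_2d(L)/1000.
    return np.c_[x+c*L[:,0]-s*L[:,1],y+s*L[:,0]+c*L[:,1],z+L[:,2]]
def unc(U,k,ox,oy): U=np.array(U,float);return (U+.5)/k-.5+[ox,oy]
def box(x0,x1,y0,y1,z0,z1):
    return [[(a),(b)] for a in [(x,y,z) for x in(x0,x1) for y in(y0,y1) for z in(z0,z1)] for b in [(x,y,z) for x in(x0,x1) for y in(y0,y1) for z in(z0,z1)] if a<b and sum(i!=j for i,j in zip(a,b))==1]
CAD=box(10,60,-32,32,0,55)+box(-10,10,-28,28,90,94)+box(-5,5,-18,18,94,124)+[[(-14.5,-28,68),(-14.5,28,68)],[(-10,28,90),(-14.5,28,68)],[(-10,-28,90),(-14.5,-28,68)]]
RAIL=box(-2,2,-150,150,30,120)+box(-34,8,150,156,6,124)+box(-34,8,-156,-150,6,124)+box(-32,-28,-150,150,94,108)
def draw(im,n,segs,p,z,k,ox,oy,col):
    for a,b in segs:
        uv=(proj(n,pose(p,z,[a,b]))-[ox,oy]+.5)*k-.5
        cv2.line(im,*[tuple(int(v) for v in np.round(q)) for q in uv],col,1,cv2.LINE_AA)
E
cat > fit.py <<'E'
from h import *
cadobs=[("top",(10,320,185),{(60,32,55):(258,180),(60,-32,55):(492,238),(-10,28,94):(228,425),(-10,-28,94):(447,472),(-14.5,-28,68):(430,512)}),
("side",(8,320,160),{(60,32,0):(98,385),(10,32,0):(210,448),(60,32,55):(105,228),(10,32,55):(213,290),(-14.5,28,68):(275,292),(-14.5,-28,68):(418,238),(-5,18,124):(280,105),(-5,-18,124):(380,80)})]
railobs=[("top",(5,110,190),{(8,156,124):(52,93),(-34,156,124):(40,175),(8,-153,124):(655,178),(-34,-153,124):(645,255)}),
("side",(4,130,220),{(8,156,124):(35,303),(-34,156,124):(88,358),(8,-150,124):(590,42),(-34,-153,124):(650,80)})]
hobs=[("top",(5,110,190),{(60,32,55):(390,45),(60,-32,55):(508,55)}),
("side",(4,130,220),{(-5,18,124):(367,92),(-5,-18,124):(440,65),(-14.5,28,68):(380,213),(-14.5,-28,68):(478,170)})]
def res(obs,p,z):
    r=[]
    for n,k,d in obs:
        r.append(proj(n,pose(p,z,list(d)))-unc(list(d.values()),*k))
    return np.vstack(r)
def hp(v): 
    w=pose(v[:3],0,[4,v[3]*1000,0])[0];return [w[0],w[1],v[2]]
f1=least_squares(lambda p:res(cadobs,p,.025).ravel(),[.55,-.1,-.2],loss="soft_l1");print(f1.x,np.degrees(f1.x[2]));print(res(cadobs,f1.x,.025).round(1).tolist())
f2=least_squares(lambda v:np.vstack([res(railobs,v[:3],0),res(hobs,hp(v),.03)]).ravel(),[.55,.3,-.15,0],loss="soft_l1");v=f2.x
print(v,np.degrees(v[2]),hp(v));print(res(railobs,v,0).round(1).tolist(),res(hobs,hp(v),.03).round(1).tolist())
np.save("fit.npy",np.r_[f1.x,v])
for i,(n,ox,oy,w,hh,k) in enumerate([("top",110,190,150,70,5),("top",320,185,70,60,10),("side",320,160,70,70,8),("side",130,220,180,150,4)]):
    im=cv2.imread(f"pics/{n}0.png")[oy:oy+hh,ox:ox+w];im=cv2.resize(im,None,fx=k,fy=k,interpolation=cv2.INTER_CUBIC)
    draw(im,n,CAD,f1.x,.025,k,ox,oy,(0,255,0));draw(im,n,CAD,hp(v),.03,k,ox,oy,(0,255,255));draw(im,n,RAIL,v[:3],0,k,ox,oy,(0,0,255))
    cv2.imwrite(f"pics/f{i}.png",im)
E
python3 fit.py
```

```text
[ 0.48647911 -0.208119   -0.25660377] -14.702312783944457
[[-0.2, -0.5], [0.1, -0.3], [0.4, -0.7], [-0.0, 0.0], [-0.6, -1.2], [0.2, -0.7], [-1.4, 0.3], [0.5, 0.5], [-0.2, 1.3], [0.3, 0.3], [-0.1, 0.7], [2.2, 0.4], [1.1, -0.3]]
[ 0.50368161  0.23140856 -0.13985003 -0.03311602] -8.012816701108083 [np.float64(0.5030263585298272), np.float64(0.19805827854103225), np.float64(-0.1398500337931264)]Traceback (most recent call last):
  File "fit.py", line 17, in <module>
    print(v,np.degrees(v[2]),hp(v));print(res(railobs,v,0).round(1).tolist(),res(hobs,hp(v),.03).round(1).tolist())
                                          ~~~^^^^^^^^^^^^^
  File "fit.py", line 11, in res
    r.append(proj(n,pose(p,z,list(d)))-unc(list(d.values()),*k))
                    ~~~~^^^^^^^^^^^^^
  File "h.py", line 9, in pose
    x,y,a=p;c,s=np.cos(a),np.sin(a);L=np.atleast_2d(L)/1000.
    ^^^^^
ValueError: too many values to unpack (expected 3)
```

```bash
sed -i 's/res(railobs,v,0)/res(railobs,v[:3],0)/' fit.py; python3 fit.py
```

```text
[ 0.48647911 -0.208119   -0.25660377] -14.702312783944457
[[-0.2, -0.5], [0.1, -0.3], [0.4, -0.7], [-0.0, 0.0], [-0.6, -1.2], [0.2, -0.7], [-1.4, 0.3], [0.5, 0.5], [-0.2, 1.3], [0.3, 0.3], [-0.1, 0.7], [2.2, 0.4], [1.1, -0.3]]
[ 0.50368161  0.23140856 -0.13985003 -0.03311602] -8.012816701108083 [np.float64(0.5030263585298272), np.float64(0.19805827854103225), np.float64(-0.1398500337931264)]
[[-0.6, -0.6], [-1.1, -0.5], [0.6, -1.1], [0.2, -0.1], [0.6, 0.3], [-1.2, 0.1], [0.8, -0.4], [0.4, -1.2]] [[-0.7, -1.6], [0.0, -0.4], [3.2, 2.6], [0.8, 2.1], [0.2, 0.7], [-0.3, -0.5]]
```

View pics/f0.png

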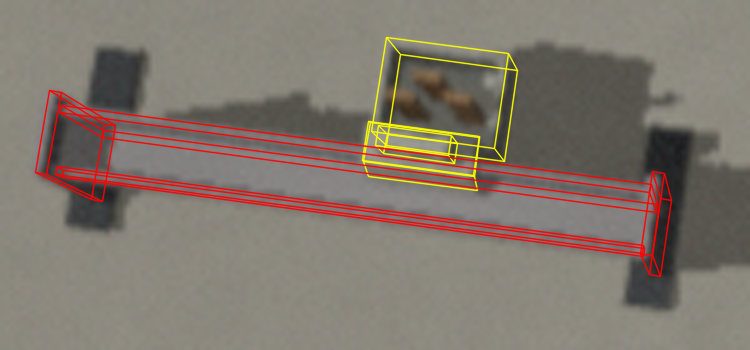

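View pics/f1.png

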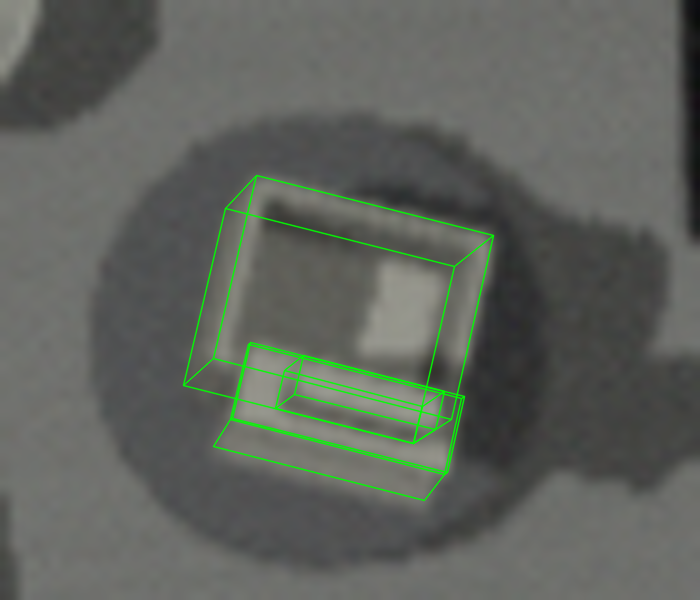

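View pics/f2.png

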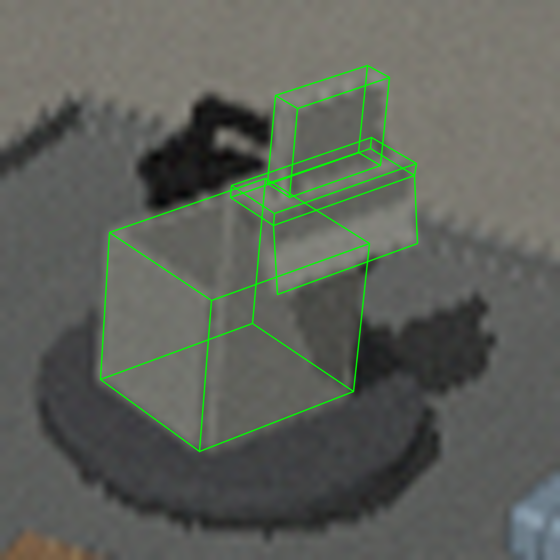

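View pics/f3.png

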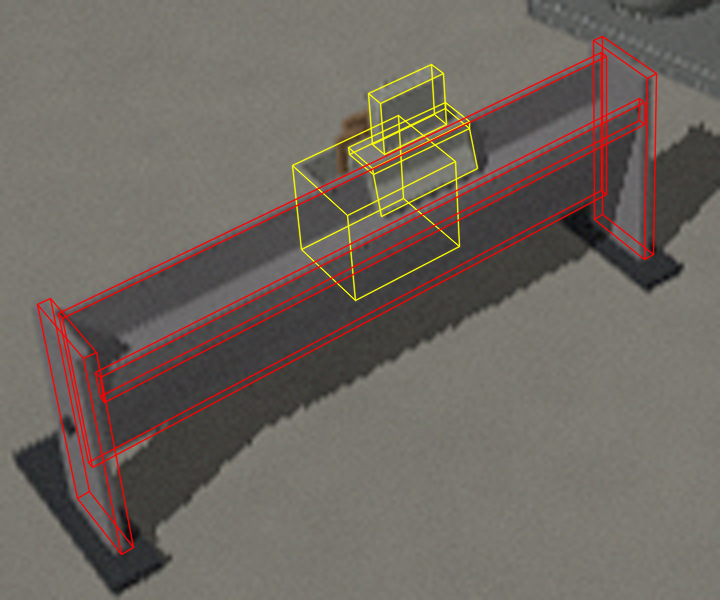

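```bash
cat > go.py <<'E'
from h import *
from scipy.spatial.transform import Rotation as Ro
def rel(pos,yaw):
    s=env.sense();R=np.array(s["tool_rot"]);yt=np.array([np.cos(yaw),np.sin(yaw),0]);z=np.array([0,0,-1.])
    T=np.c_[np.cross(yt,z),yt,z]
    print("t",s["t"],"pos",s["position"].round(4) if hasattr(s["position"],"round") else s["position"],"q",np.round(s["q"],2),"F",np.round(s["force"],1),"w",s["grip_width"])
    print("rot",np.degrees(Ro.from_matrix(R.T@T).as_rotvec()).round(2),"shift",(R.T@(np.array(pos)-np.array(s["position"]))*1000).round(1))
E
python3 - <<'E'
from go import *
f=np.load("fit.npy")
rel([f[0],f[1],.26],f[2])
E
```

```text
t 0.1 pos [ 0.2172 -0.4776  0.2497] q [-1.29  0.34  1.52  0.    1.28 -0.15] F [ 0.4 -0.2 -0.2] w 0.08551366613464934
rot [-7.000e-02 -5.000e-02 -5.085e+01] shift [ 356.6 -133.9  -10. ]
```

Call:
{"fn": "play_rows", "kwargs": {"commands": [[[0,0,-51],[357,-134,-10],0],[[0,0,-51],[357,-134,-10],0],[[0,0,-51],[357,-134,-10],0],[[0,0,-51],[357,-134,-10],0],[[0,0,-51],[357,-134,-10],0],[[0,0,-51],[357,-134,-10],0],[[0,0,-51],[357,-134,-10],0],[[0,0,-51],[357,-134,-10],0],[[0,0,-51],[357,-134,-10],0],[[0,0,-51],[357,-134,-10],60],[[0,0,-51],[357,-134,-10],60],[[0,0,-51],[357,-134,-10],60]]}}

```text
t: 1.1
position: [0.4864, -0.2077, 0.2594]
tool_rot: [[0.25, 0.968, -0.002], [0.968, -0.25, 0.001], [0.001, -0.002, -1.0]]
force: [-1.0, 0.1, 0.7]
grip_width: 0.0653
```

```bash
python3 - <<'E'
from go import *
f=np.load("fit.npy")
for n,(x,y,w,h,k) in {"top":(290,160,130,110,6),"side":(300,60,120,180,4)}.items():
    im=env.camera(n)[:,:,::-1][y:y+h,x:x+w]; cv2.imwrite(f"pics/{n}1.png",cv2.resize(im,None,fx=k if n=="top" else 3,fy=k if n=="top" else 3,interpolation=cv2.INTER_CUBIC))
rel([f[0],f[1],.143],f[2])
E
```

```text
t 1.2 pos [ 0.4858 -0.2089  0.2597] q [-0.55  0.34  1.5   0.    1.3  -0.3 ] F [ 0.6 -0.3  0.2] w 0.0651461408178912
rot [-0.09 -0.05  0.07] shift [  0.8   0.6 116.7]
```

View pics/side1.png

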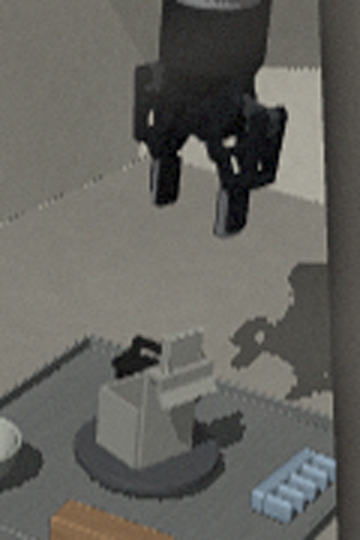

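View pics/top1.png

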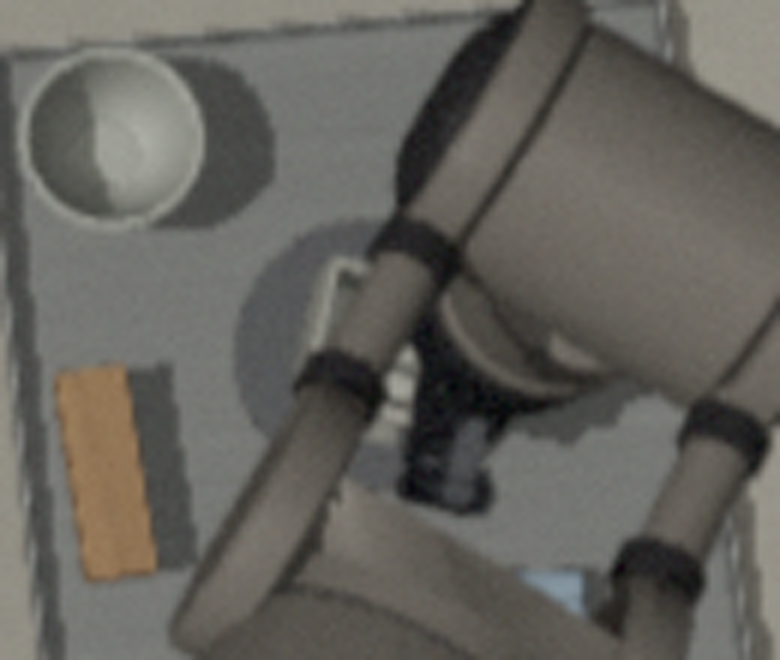

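The side crop shows the jaws at (160,195) and (230,225), straddling the fin at (185,350). I'll go down.

Call:
{"fn": "play_rows", "kwargs": {"commands": [[[0,0,0],[1,1,35],60],[[0,0,0],[1,1,65],60],[[0,0,0],[1,1,90],60],[[0,0,0],[1,1,108],60],[[0,0,0],[1,1,116],60],[[0,0,0],[1,1,116],60]]}}

```text
t: 1.7
position: [0.4853, -0.2087, 0.1421]
tool_rot: [[0.255, 0.967, -0.005], [0.967, -0.255, 0.003], [0.002, -0.005, -1.0]]
force: [-0.3, -0.3, -0.3]
grip_width: 0.0652
```

```bash
python3 - <<'E'
from go import *
f=np.load("fit.npy")
for n,(x,y,w,h,k) in {"side":(310,110,90,110,5)}.items():
    im=env.camera(n)[:,:,::-1][y:y+h,x:x+w]; cv2.imwrite(f"pics/{n}2.png",cv2.resize(im,None,fx=5,fy=5,interpolation=cv2.INTER_CUBIC))
rel([f[0],f[1],.143],f[2])
E
```

```text
t 1.75 pos [ 0.4862 -0.2089  0.1436] q [-0.55  0.46  1.66  0.    1.02 -0.29] F [-0.1  0.3  0.5] w 0.06535432817622436
rot [-0.15 -0.07 -0.03] shift [0.9 0.1 0.6]
```

View pics/side2.png

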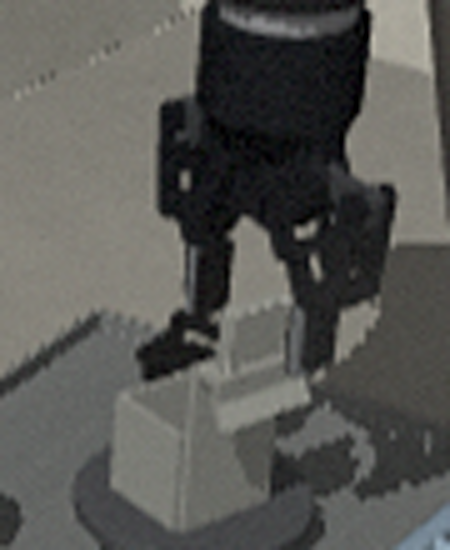

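Call:
{"fn": "play_rows", "kwargs": {"commands": [[[0,0,0],[0,0,0],140],[[0,0,0],[0,0,0],180],[[0,0,0],[0,0,0],220],[[0,0,0],[0,0,0],255],[[0,0,0],[0,0,0],255],[[0,0,0],[0,0,0],255],[[0,0,0],[0,0,0],255],[[0,0,0],[0,0,0],255]]}}

```text
t: 2.42
position: [0.4869, -0.2092, 0.1445]
tool_rot: [[0.254, 0.967, -0.0], [0.967, -0.254, 0.001], [0.0, -0.0, -1.0]]
force: [0.8, 0.1, 6.7]
grip_width: 0.0086
```

Call:
{"fn": "play_rows", "kwargs": {"commands": [[[0,0,0],[0,0,-3],255],[[0,0,0],[0,0,-8],255],[[0,0,0],[0,0,-15],255],[[0,0,0],[0,0,-25],255],[[0,0,0],[0,0,-25],255]]}}

```text
t: 2.83
position: [0.4878, -0.2097, 0.1717]
tool_rot: [[0.254, 0.967, 0.003], [0.967, -0.254, -0.001], [-0.0, 0.003, -1.0]]
force: [0.5, -0.2, -1.4]
grip_width: 0.0089
```

```bash
python3 - <<'E'
from go import *
f=np.load("fit.npy")
im=env.camera("side")[:,:,::-1]; cv2.imwrite("pics/s3full.png",im)
x,y,w,h=310,100,90,110
cv2.imwrite(f"pics/side3.png",cv2.resize(im[y:y+h,x:x+w],None,fx=5,fy=5,interpolation=cv2.INTER_CUBIC))
rel([f[0],f[1],.30],f[2])
E
```

```text
t 2.8833 pos [ 0.4875 -0.2096  0.1708] q [-0.55  0.43  1.63  0.    1.08 -0.29] F [ 0.4 -0.7 -2.4] w 0.009298810325585063
rot [ 0.12  0.01 -0.02] shift [   1.2   -1.1 -129.2]
```

View pics/side3.png

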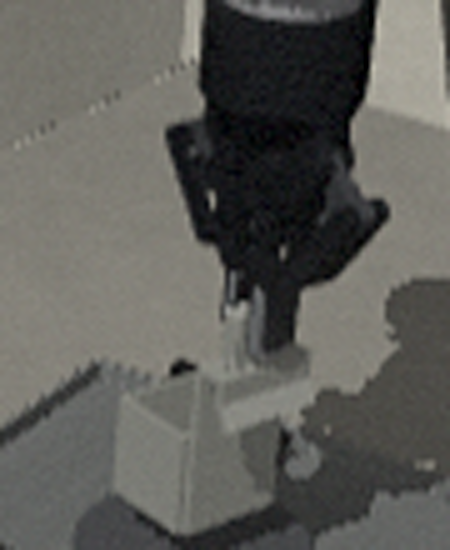

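Call:
{"fn": "play_rows", "kwargs": {"commands": [[[0,0,0],[0,0,-15],255],[[0,0,0],[0,0,-40],255],[[0,0,0],[0,0,-65],255],[[0,0,0],[0,0,-90],255],[[0,0,0],[0,0,-115],255],[[0,0,0],[0,0,-130],255],[[0,0,0],[0,0,-130],255]]}}

```text
t: 3.47
position: [0.4883, -0.2101, 0.3043]
tool_rot: [[0.254, 0.967, 0.008], [0.967, -0.254, -0.004], [-0.002, 0.008, -1.0]]
force: [0.6, -0.1, -2.1]
grip_width: 0.0088
```

```bash
python3 - <<'E'
from go import *
f=np.load("fit.npy");v=f[3:]
w=pose(v[:3],0,[0,v[3]*1000+64+8,0])[0];print(w)
rel([w[0],w[1],.30],v[2])
E
```

```text
[0.50910182 0.26991291 0.        ]
t 3.4667 pos [ 0.4883 -0.2101  0.3043] q [-0.55  0.31  1.42  0.    1.4  -0.29] F [ 0.6 -0.1 -2.1] w 0.008780543971399291
rot [ 0.48  0.15 -6.7 ] shift [ 469.6 -101.9    2.4]
```

Call:
{"fn": "play_rows", "kwargs": {"commands": [[[0,0,0],[15,-3,0],255],[[0,0,0],[45,-10,0],255],[[0,0,0],[80,-17,0],255],[[0,0,-1],[115,-25,0],255],[[0,0,-2],[150,-33,0],255],[[0,0,-3],[185,-40,0],255],[[0,0,-4],[220,-48,0],255],[[0,0,-5],[255,-55,0],255],[[0,0,-6],[290,-63,0],255],[[0,0,-6.5],[320,-70,0],255],[[0,0,-6.5],[340,-74,0],255],[[0,0,-6.5],[340,-74,0],255]]}}

```text
t: 4.47
position: [0.5023, 0.1412, 0.3012]
tool_rot: [[0.139, 0.99, 0.005], [0.99, -0.139, -0.003], [-0.002, 0.005, -1.0]]
force: [0.5, 0.7, -1.2]
grip_width: 0.0089
```

```bash
python3 - <<'E'
from go import *
f=np.load("fit.npy");v=f[3:]
w=pose(v[:3],0,[0,v[3]*1000+64+8,0])[0];print(w)
rel([w[0],w[1],.30],v[2])
E
```

```text
[0.50910182 0.26991291 0.        ]
t 4.4667 pos [0.5023 0.1412 0.3012] q [ 0.13  0.3   1.44 -0.    1.39  0.27] F [ 0.5  0.7 -1.2] w 0.008898525828259786
rot [0.31 0.13 0.03] shift [128.4 -11.1   0.8]
```

Call:
{"fn": "play_rows", "kwargs": {"commands": [[[0,0,0],[20,-2,0],255],[[0.2,0,0],[50,-5,0],255],[[0.3,0.1,0],[80,-7,0],255],[[0.3,0.1,0],[108,-9,0],255],[[0.3,0.1,0],[125,-11,1],255],[[0.3,0.1,0],[128,-11,1],255],[[0.3,0.1,0],[128,-11,1],255],[[0.3,0.1,0],[128,-11,1],255]]}}

```text
t: 5.13
position: [0.509, 0.2685, 0.2988]
tool_rot: [[0.139, 0.99, -0.001], [0.99, -0.139, -0.002], [-0.002, -0.001, -1.0]]
force: [0.4, -0.7, -1.0]
grip_width: 0.009
```

```bash
cat > look.py <<'E'
from go import *
import sys
def look(tag,zoff=.114):
    f=np.load("fit.npy");v=f[3:]
    w=pose(v[:3],0,[0,v[3]*1000+64+8,0])[0]
    S=env.sense();R=S["tool_rot"];yaw=np.arctan2(R[1][1],R[0][1]);p=[S["position"][0],S["position"][1],yaw];z=S["position"][2]-zoff
    print("yaw",np.degrees(yaw),"caddy z",z)
    hp=pose(v[:3],0,[4,v[3]*1000,0])[0];hp=[hp[0],hp[1],v[2]]
    # caddy in rail frame (kinematic)
    d=np.array(p[:2])-v[:2];c,s=np.cos(v[2]),np.sin(v[2]);print("rail xy mm",1000*np.array([c*d[0]+s*d[1],-s*d[0]+c*d[1]]))
    for n in("side","top"):
        full=env.camera(n)[:,:,::-1]
        x,y,W,H,k=(135,140,180,140,4) if n=="side" else (110,150,150,110,5)
        im=cv2.resize(full[y:y+H,x:x+W],None,fx=k,fy=k,interpolation=cv2.INTER_CUBIC)
        cv2.imwrite(f"pics/{n}{tag}_r.png",im)
        draw(im,n,CAD,p,z,k,x,y,(0,255,0));draw(im,n,CAD,hp,.03,k,x,y,(0,255,255));draw(im,n,RAIL,v[:3],0,k,x,y,(0,0,255))
        cv2.imwrite(f"pics/{n}{tag}.png",im)
    rel([w[0],w[1],.30],v[2])
if __name__=="__main__": look(sys.argv[1],float(sys.argv[2]))
E
python3 look.py 4 0.119
```

```text
yaw -7.993600061956362 caddy z 0.17981514986976826
rail xy mm [ 0.1079276  37.43672421]
t 5.2333 pos [0.5093 0.2681 0.2995] q [ 0.35  0.41  1.29 -0.    1.45  0.49] F [-0.7  0.4 -2.5] w 0.008895607113583878
rot [-0.01  0.07 -0.05] shift [ 1.7 -0.4 -0.5]
```

View pics/side4.png

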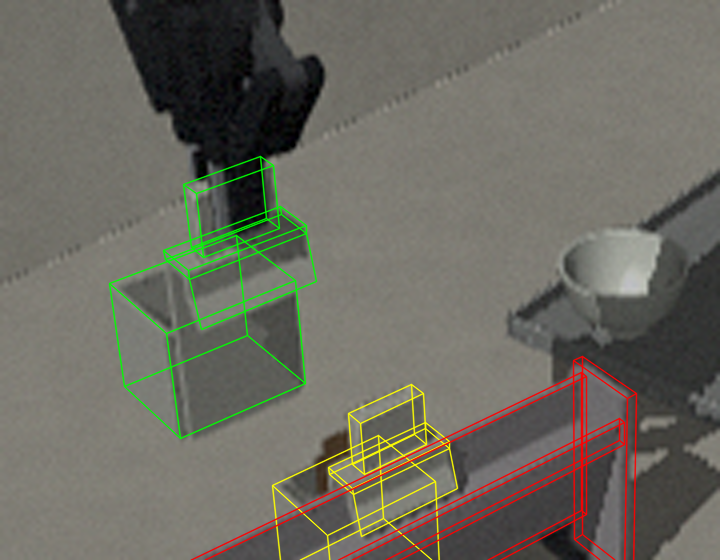

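View pics/top4.png

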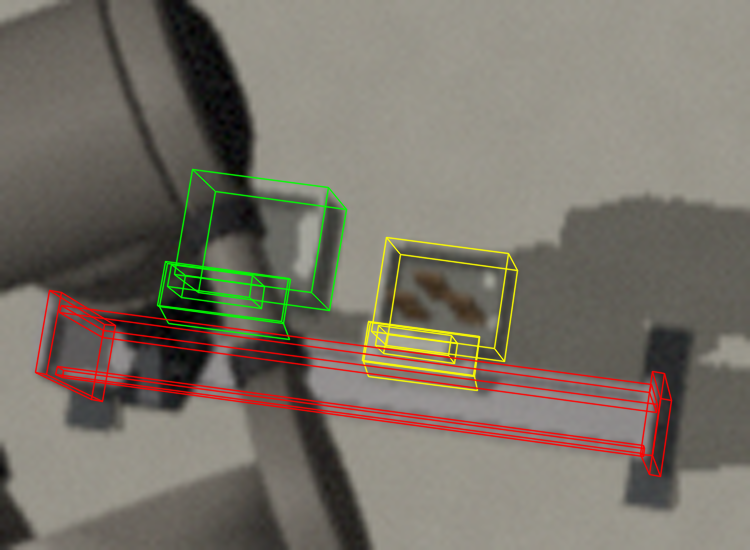

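View pics/side4_r.png

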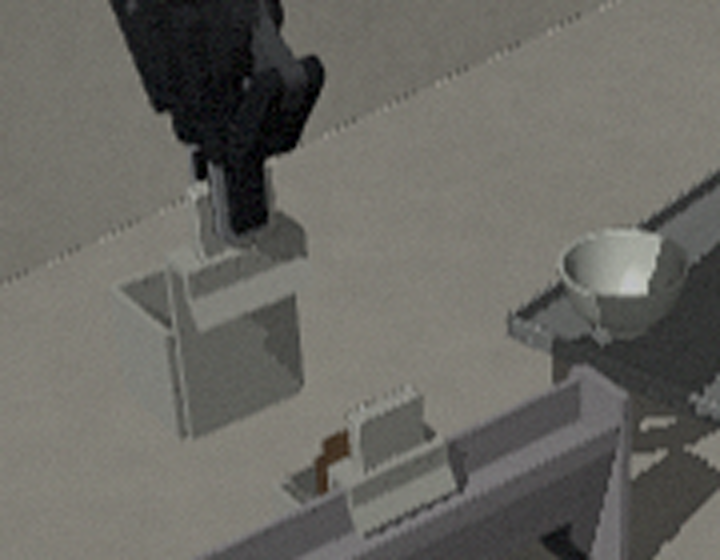

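```bash
python3 - <<'E'
from h import *
f=np.load("fit.npy");v=f[3:]
L=[[(-2,-150,120),(-2,150,120)],[(2,-150,120),(2,150,120)]]
t=cv2.imread("pics/top0.png");s=cv2.imread("pics/side0.png")
def c(im,n,x,y,w,h,k):
    a=cv2.resize(im[y:y+h,x:x+w],None,fx=k,fy=k,interpolation=cv2.INTER_CUBIC)
    a=cv2.convertScaleAbs(a,alpha=1.6,beta=-40);b=a.copy();draw(b,n,L,v[:3],0,k,x,y,(0,0,255));return a,b
for i,(im,n,x,y,w,h) in enumerate([(t,"top",115,195,75,40),(t,"top",185,210,75,40),(s,"side",135,265,75,60),(s,"side",240,225,75,60)]):
    a,b=c(im,n,x,y,w,h,8 if n=="top" else 5); cv2.imwrite(f"pics/g{i}.png",np.vstack([a,b]))
g=[cv2.imread(f"pics/g{i}.png") for i in range(4)]
cv2.imwrite("pics/gs.png",np.hstack(g[2:]))
E
```

```text
(no output)
```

View pics/g0.png

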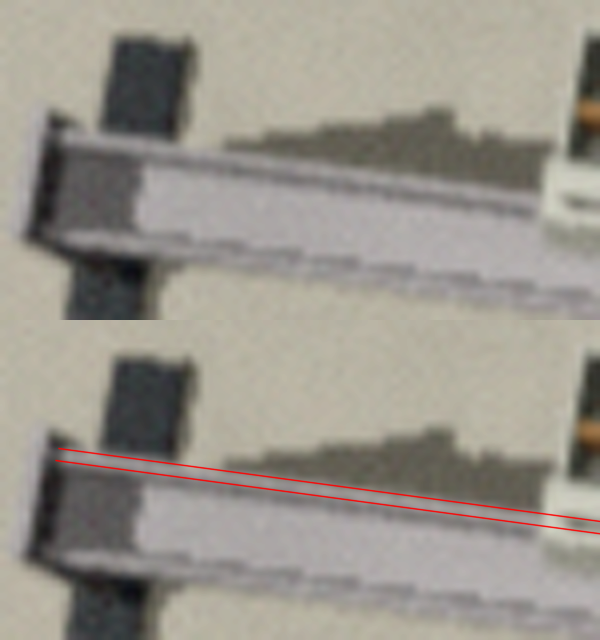

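View pics/g1.png

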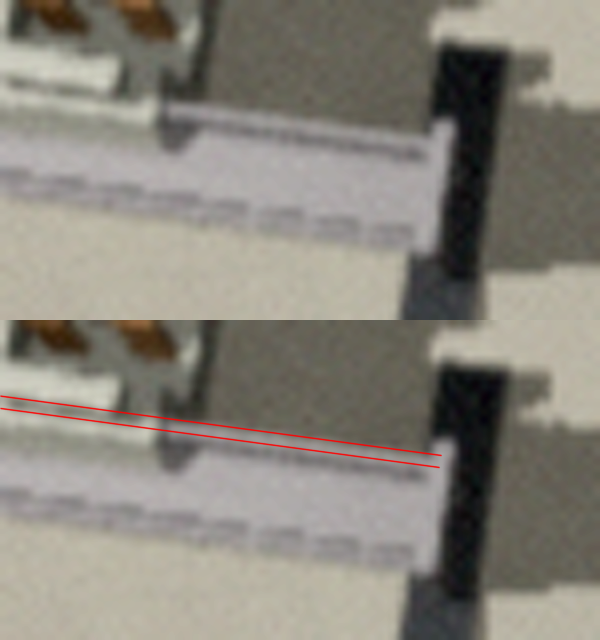

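View pics/gs.png

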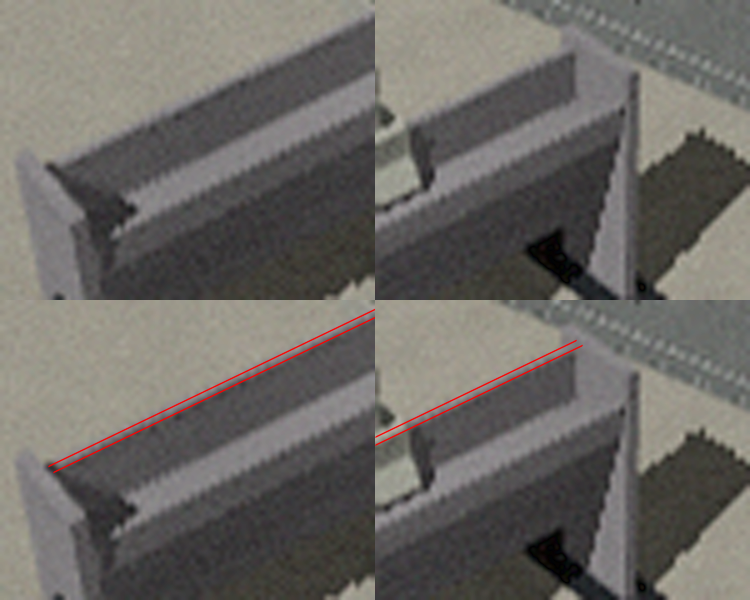

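Call:
{"fn": "play_rows", "kwargs": {"commands": [[[0,0,0],[2,0,15],255],[[0,0,0],[4,0,40],255],[[0,0,0],[5,0,65],255],[[0,0,0],[5,0,88],255],[[0,0,0],[5,0,104],255],[[0,0,0],[5,0,112],255],[[0,0,0],[5,0,112],255],[[0,0,0],[5,0,112],255]]}}

```text
t: 5.9
position: [0.5104, 0.2725, 0.1881]
tool_rot: [[0.141, 0.99, 0.0], [0.99, -0.141, -0.001], [-0.001, 0.0, -1.0]]
force: [0.6, 0.2, -1.3]
grip_width: 0.0089
```

```bash
python3 look.py 5 0.1195
```

```text
yaw -8.109170213751037 caddy z 0.0686070766987057
rail xy mm [ 0.89466916 41.57229515]
t 6.0 pos [0.5107 0.2729 0.189 ] q [ 0.36  0.49  1.46 -0.    1.18  0.5 ] F [ 0.1  0.6 -1.7] w 0.008986797401123636
rot [ 0.12 -0.   -0.07] shift [  -3.2   -0.9 -111. ]
```

View pics/side5.png

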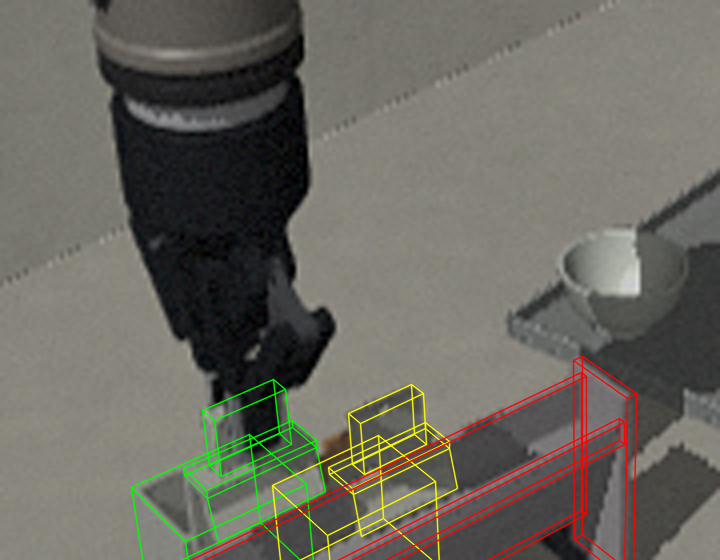

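View pics/side5_r.png

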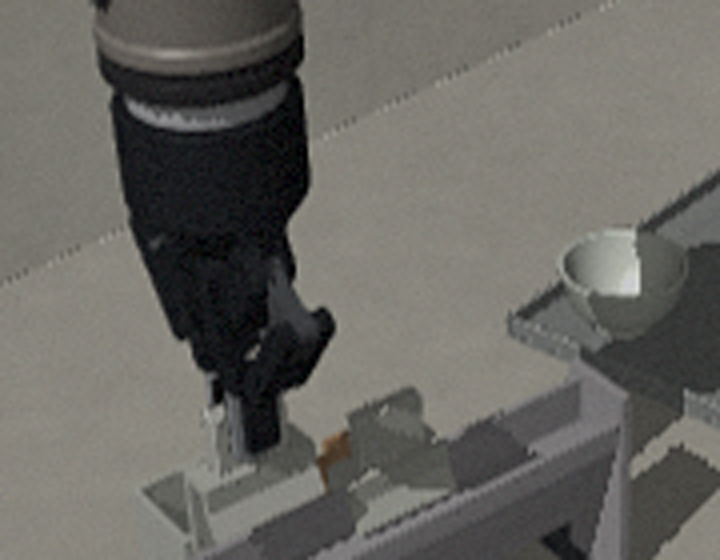

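View pics/top5_r.png

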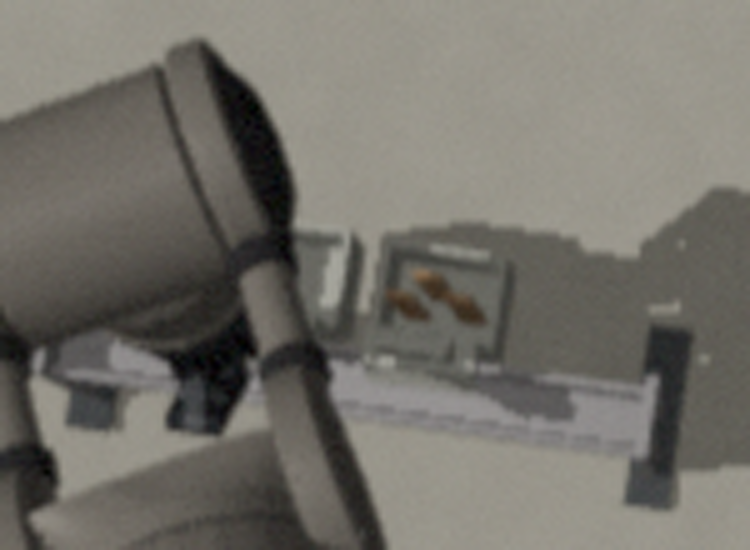

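Call:
{"fn": "play_rows", "kwargs": {"commands": [[[0,0,0],[0,-0.5,5],255],[[0,0,0],[0,-0.5,10],255],[[0,0,0],[0,-0.5,15],255],[[0,0,0],[0,-0.5,20],255],[[0,0,0],[0,-0.5,23],255],[[0,0,0],[0,-0.5,23],255],[[0,0,0],[0,-0.5,23],255]]}}

```text
t: 6.58
position: [0.5102, 0.273, 0.1657]
tool_rot: [[0.141, 0.99, 0.002], [0.99, -0.141, -0.0], [-0.0, 0.002, -1.0]]
force: [-0.2, 0.5, -0.7]
grip_width: 0.0088
```

```bash
sed -i 's/(135,140,180,140,4)/(135,195,150,125,5)/;s/(110,150,150,110,5)/(110,180,150,80,5)/' look.py; python3 look.py 6 0.1195
```

```text
yaw -8.077121317815035 caddy z 0.04620013664916753
rail xy mm [ 0.6547006 42.096318 ]
t 6.6833 pos [0.5104 0.2731 0.1661] q [ 0.36  0.51  1.49 -0.    1.13  0.5 ] F [-0.5  1.3 -2. ] w 0.008517953624970608
rot [ 0.14 -0.01 -0.07] shift [  -3.3   -0.6 -133.9]
```

View pics/side6_r.png

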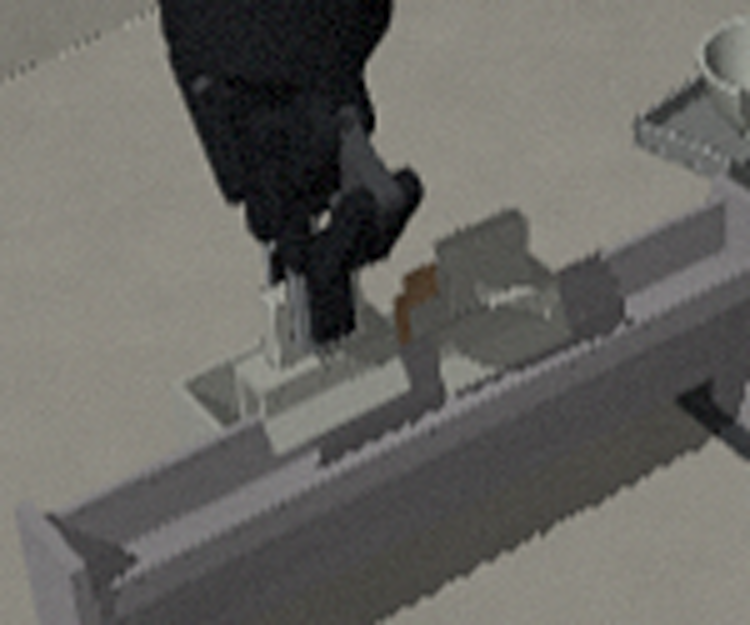

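View pics/side6.png

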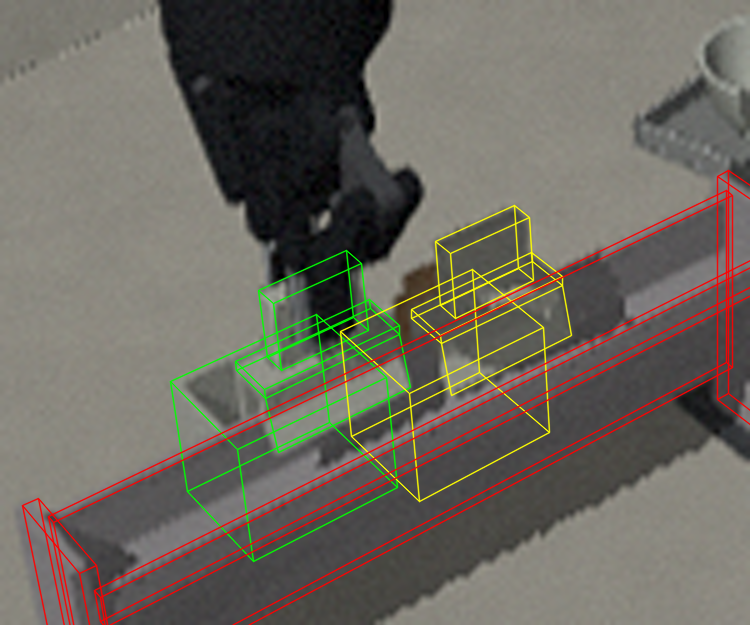

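The hook tip at (275,450)–(410,390) is on the channel side of the lip and the cup is behind it, with no contact force. I'll lower it the rest of the way.

Call:
{"fn": "play_rows", "kwargs": {"commands": [[[0,0,0],[0,-0.5,4],255],[[0,0,0],[0,-0.5,8],255],[[0,0,0],[0,-0.5,11],255],[[0,0,0],[0,-0.5,13],255],[[0,0,0],[0,-0.5,13],255]]}}

```text
t: 7.1
position: [0.5097, 0.273, 0.1524]
tool_rot: [[0.141, 0.99, 0.001], [0.99, -0.141, -0.001], [-0.0, 0.001, -1.0]]
force: [0.3, 0.0, -2.2]
grip_width: 0.0086
```

```bash
python3 look.py 7 0.1195
```

```text
yaw -8.078573131119875 caddy z 0.03293702409411026
rail xy mm [ 0.1314676  42.03388949]
t 7.2 pos [0.51   0.2731 0.153 ] q [ 0.36  0.53  1.51 -0.    1.1   0.5 ] F [ 0.4 -0.2 -0.8] w 0.00870987778905109
rot [ 0.13 -0.01 -0.07] shift [-3.30e+00 -1.00e-01 -1.47e+02]
```

View pics/side7_r.png

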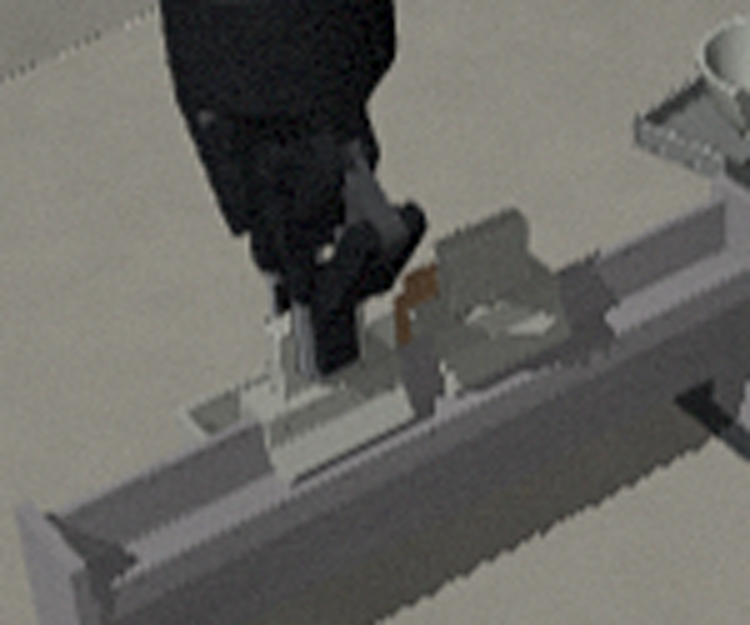

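View pics/top7_r.png

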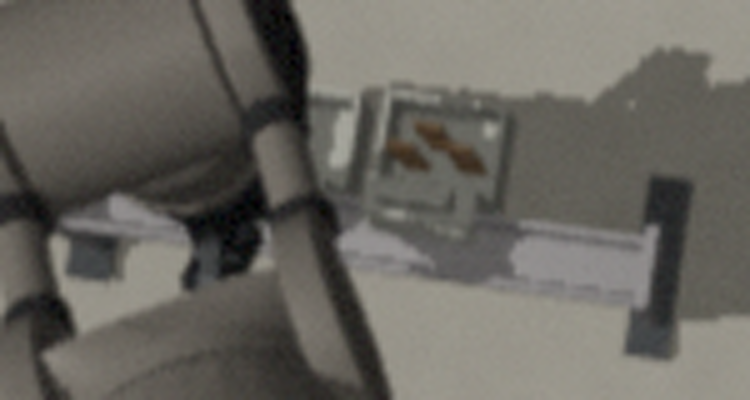

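Call:
{"fn": "play_rows", "kwargs": {"commands": [[[0,0,0],[-2,0,0],255],[[0,0,0],[-4,0,0],255],[[0,0,0],[-6,0,0],255],[[0,0,0],[-8,0,0],255],[[0,0,0],[-8,0,0],255],[[0,0,0],[-8,0,0],255]]}}

```text
t: 7.7
position: [0.5089, 0.265, 0.1531]
tool_rot: [[0.141, 0.99, 0.002], [0.99, -0.141, -0.0], [0.0, 0.002, -1.0]]
force: [0.7, -0.6, -1.1]
grip_width: 0.0088
```

Call:
{"fn": "play_rows", "kwargs": {"commands": [[[0,0,0],[-1,0,0],255],[[0,0,0],[-1.5,0,0],255],[[0,0,0],[-1.5,0,0],255]]}}

```text
t: 7.95
position: [0.5087, 0.2635, 0.1532]
tool_rot: [[0.141, 0.99, 0.002], [0.99, -0.141, -0.0], [0.0, 0.002, -1.0]]
force: [-0.3, 0.5, -1.1]
grip_width: 0.0087
```

Call:
{"fn": "play_rows", "kwargs": {"commands": [[[0,0,0],[-1,0,0],255],[[0,0,0],[-1.5,0,0],255],[[0,0,0],[-1.5,0,0],255]]}}

```text
t: 8.2
position: [0.5084, 0.2619, 0.1532]
tool_rot: [[0.141, 0.99, 0.002], [0.99, -0.141, -0.0], [0.0, 0.002, -1.0]]
force: [0.5, -0.6, -1.1]
grip_width: 0.0083
```

Call:
{"fn": "play_rows", "kwargs": {"commands": [[[0,0,0],[-1,0,0],255],[[0,0,0],[-1.5,0,0],255],[[0,0,0],[-1.5,0,0],255]]}}

```text
t: 8.45
position: [0.5083, 0.261, 0.1533]
tool_rot: [[0.141, 0.99, 0.003], [0.99, -0.141, 0.001], [0.001, 0.003, -1.0]]
force: [0.5, 3.9, -2.1]
grip_width: 0.0085
```

Call:
{"fn": "play_rows", "kwargs": {"commands": [[[0,0,0],[-1,0,0],255],[[0,0,0],[-1.5,0,0],255],[[0,0,0],[-1.5,0,0],255]]}}

```text
t: 8.7
position: [0.5082, 0.2605, 0.1535]
tool_rot: [[0.141, 0.99, 0.004], [0.99, -0.141, 0.003], [0.004, 0.003, -1.0]]
force: [-0.4, 6.4, -2.1]
grip_width: 0.0085
```

Call:
{"fn": "play_rows", "kwargs": {"commands": [[[0,0,0],[0.7,0,0],255],[[0,0,0],[0.7,0,1],255],[[0,0,0],[0.7,0,2],255],[[0,0,0],[0.7,0,3],255],[[0,0,0],[0.7,0,3],255]]}}

```text
t: 9.12
position: [0.5084, 0.2611, 0.1503]
tool_rot: [[0.141, 0.99, 0.004], [0.99, -0.141, 0.003], [0.004, 0.003, -1.0]]
force: [0.6, 0.8, -1.9]
grip_width: 0.0088
```

Call:
{"fn": "play_rows", "kwargs": {"commands": [[[0,0,0],[0,0,1],255],[[0,0,0],[0,0,1],255]]}}

```text
t: 9.28
position: [0.5085, 0.261, 0.1497]
tool_rot: [[0.141, 0.99, 0.004], [0.99, -0.141, 0.003], [0.004, 0.004, -1.0]]
force: [-1.1, 1.6, 2.5]
grip_width: 0.009
```

Call:
{"fn": "play_rows", "kwargs": {"commands": [[[0,0,0],[0,0,1],255],[[0,0,0],[0,0,1],255]]}}

```text
t: 9.45
position: [0.5085, 0.2611, 0.1496]
tool_rot: [[0.141, 0.99, 0.005], [0.99, -0.141, 0.003], [0.004, 0.004, -1.0]]
force: [-2.6, 0.9, 6.9]
grip_width: 0.0086
```

```bash
python3 look.py 8 0.1195
```

```text
yaw -8.111243722888144 caddy z 0.030117273631030894
rail xy mm [ 0.64006279 30.07533122]
t 9.55 pos [0.5085 0.2611 0.1496] q [0.34 0.52 1.54 0.   1.08 0.48] F [-1.7 -0.   5.1] w 0.009073820559980898
rot [ 0.24 -0.24 -0.1 ] shift [   9.4   -0.  -150.3]
```

View pics/side8_r.png

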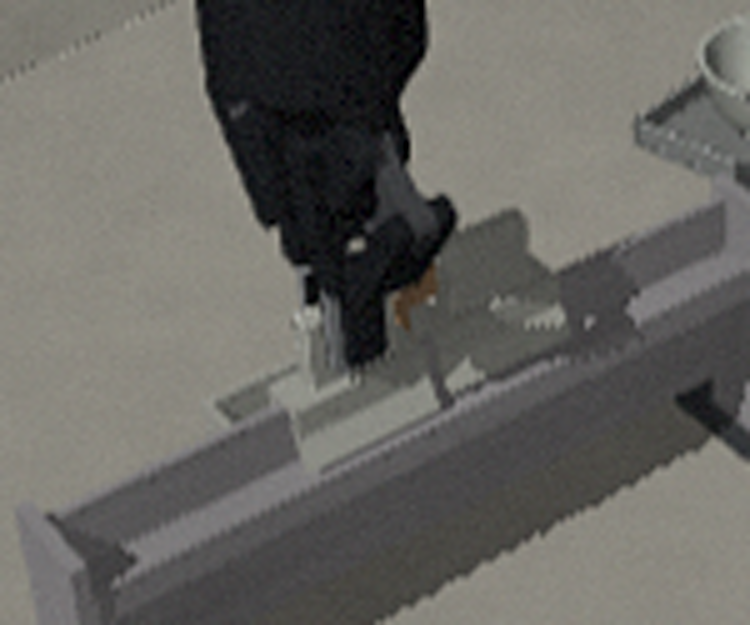

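View pics/top8_r.png

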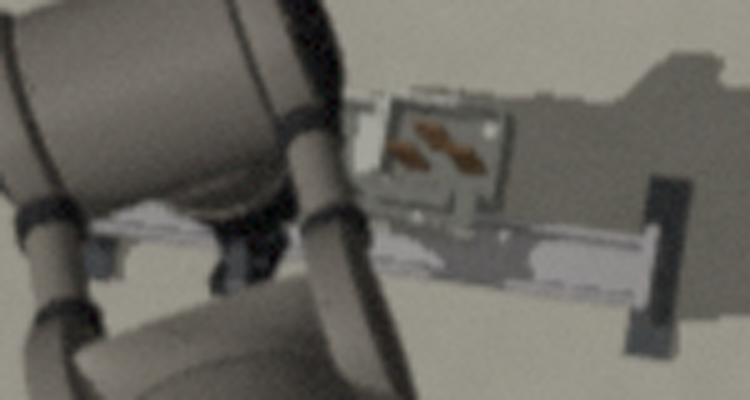

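Call:
{"fn": "play_rows", "kwargs": {"commands": [[[0,0,0],[0,0,0],225],[[0,0,0],[0,0,0],215],[[0,0,0],[0,0,0],205],[[0,0,0],[0,0,0],190],[[0,0,0],[0,0,0],160],[[0,0,0],[0,0,0],130],[[0,0,0],[0,0,0],100],[[0,0,0],[0,0,0],90],[[0,0,0],[0,0,0],90],[[0,0,0],[0,0,0],90]]}}

```text
t: 10.38
position: [0.5085, 0.2611, 0.1496]
tool_rot: [[0.141, 0.99, 0.005], [0.99, -0.141, 0.003], [0.004, 0.004, -1.0]]
force: [0.3, 0.7, -0.4]
grip_width: 0.0554
```

```bash
python3 look.py 9 0.1195
```

```text
yaw -8.114307088869495 caddy z 0.03011660693483864
rail xy mm [ 0.6609115  30.07366995]
t 10.4833 pos [0.5085 0.2611 0.1496] q [0.34 0.52 1.54 0.   1.08 0.48] F [-0.5  0.8 -0.1] w 0.05553581577532152
rot [ 0.24 -0.23 -0.1 ] shift [   9.4   -0.  -150.3]
```

View pics/side9_r.png

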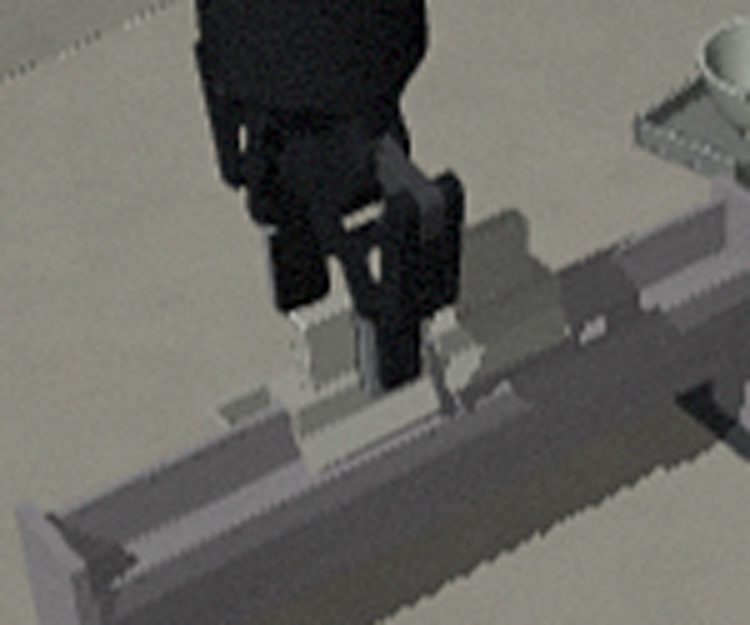

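Released: the fin is free between the jaws, and the hook tip is still in the channel. I'll retreat upward.

Call:
{"fn": "play_rows", "kwargs": {"commands": [[[0,0,0],[0,0,-10],90],[[0,0,0],[0,0,-25],90],[[0,0,0],[0,0,-45],90],[[0,0,0],[0,0,-70],90],[[0,0,0],[0,0,-95],90],[[0,0,0],[0,0,-120],90],[[0,0,0],[60,0,-130],90],[[0,0,0],[95,0,-130],90],[[0,0,0],[130,0,-130],90],[[0,0,0],[160,0,-130],90],[[0,0,0],[160,0,-130],90],[[0,0,0],[160,0,-130],90]]}}

```text
t: 11.48
position: [0.5299, 0.4207, 0.2797]
tool_rot: [[0.138, 0.99, 0.004], [0.99, -0.138, 0.003], [0.003, 0.004, -1.0]]
force: [0.0, 0.0, -0.6]
grip_width: 0.0552
```

```bash
python3 - <<'E'
from go import *
f=np.load("fit.npy");v=f[3:]
def at(x,y): 
    w=pose(v[:3],0,[x,y,0])[0];return [w[0],w[1],v[2]]
H=at(4,v[3]*1000);C=at(3,v[3]*1000+64)
for n,(x,y,W,h,k) in {"side":(135,230,150,120,5),"top":(110,180,150,80,5)}.items():
    full=env.camera(n)[:,:,::-1];cv2.imwrite(f"pics/{n}10_full.png",full)
    im=cv2.resize(full[y:y+h,x:x+W],None,fx=k,fy=k,interpolation=cv2.INTER_CUBIC);cv2.imwrite(f"pics/{n}10_r.png",im)
    draw(im,n,CAD,C,.03,k,x,y,(0,255,0));draw(im,n,CAD,H,.03,k,x,y,(0,255,255));cv2.imwrite(f"pics/{n}10.png",im)
print(env.sense()["t"],env.sense()["position"],env.sense()["force"])
E
```

```text
11.5833 [0.53036462 0.41851688 0.28057615] [-0.72368826 -0.22611125  1.31223844]
```

View pics/side10_r.png

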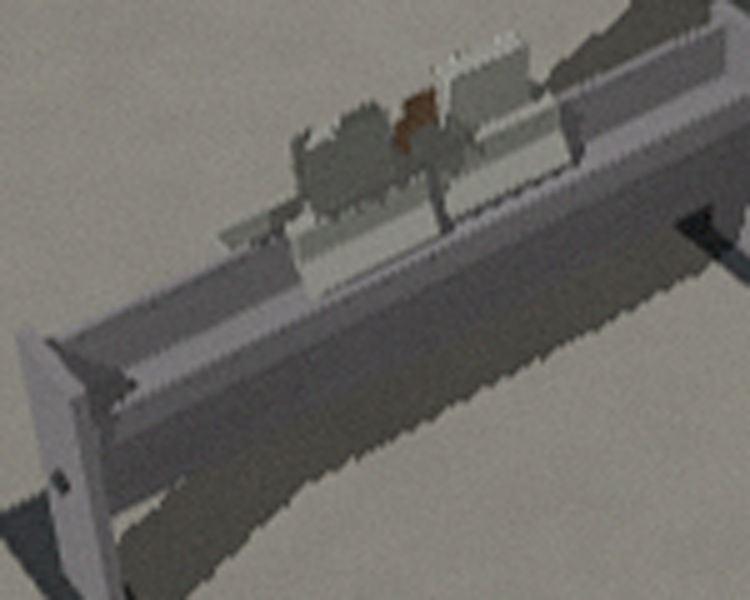

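View pics/top10_r.png

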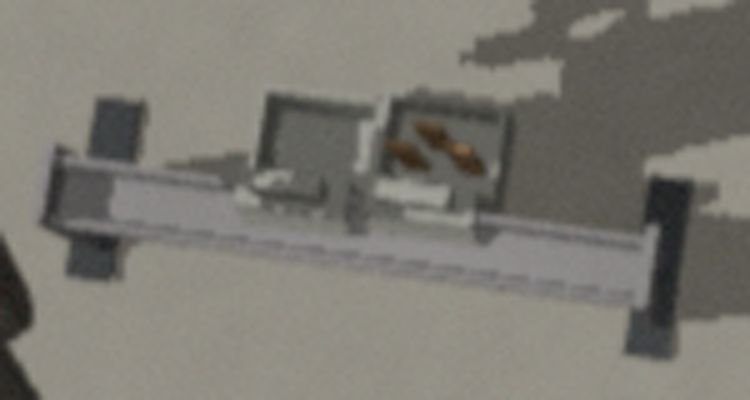

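View pics/side10.png

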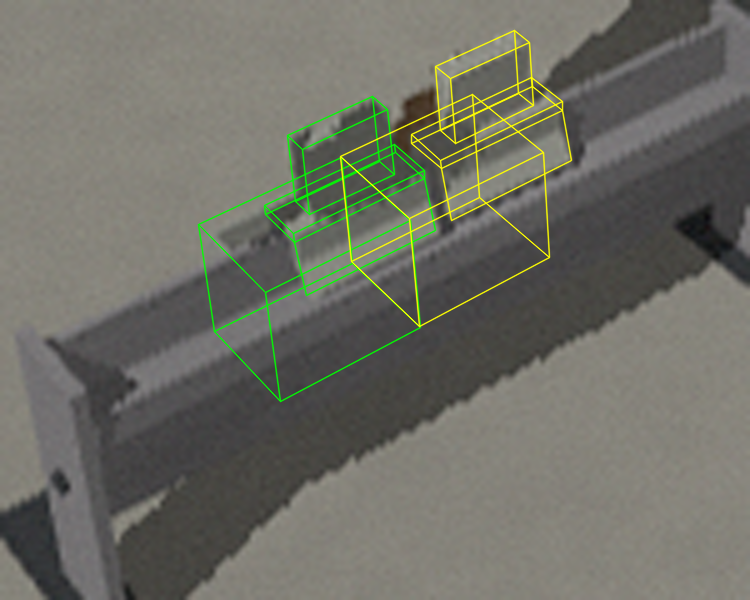

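View pics/top10_full.png

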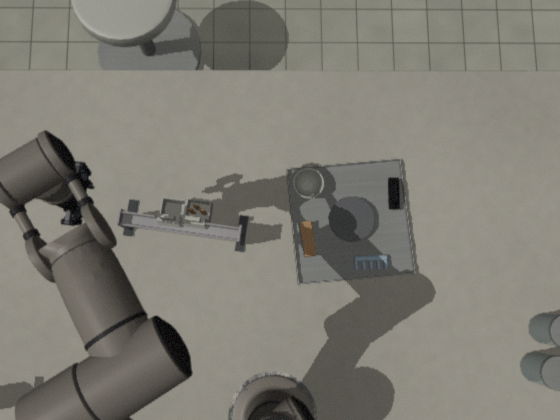

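```bash
python3 -c "
from station import env
print(env.sense()['joint_velocities']);print(env.sign_off())"
```

```text
[-0.01896541 -0.01906506  0.01381136 -0.00021206 -0.0046401   0.00137528]
the job is handed in; nothing more can be done
None
```

The caddy is hanging on the rail, seated behind the lip and flush against the neighbour on its +y side. I handed the job in at about 11.6 s of the 48 s allowed; the hand-in reports no verdict.

I pinched the caddy by its fin, lifted it over the lip and lowered the hook into the channel. I slid it sideways until it met the neighbour (about 6 N), lowered it until it rested on the lip (about 7 N), released it and backed away.

**Last checks:**
- **Seating:** at touchdown the arm's height put the caddy's origin at rail z about 30 mm, which is the seated value. After release, the hook tip lines up with the neighbour's in the side picture.
- **Gap:** in the top picture the two cups are one cup width apart, about 24.4 pixels, so they are touching to within a pixel (about 2.6 mm). The gap between the two hooks in the side picture is about 7 mm, against 8 mm expected.
- **Other items:** the bowl, buffer block, separator and brush look unmoved.
- **Robot:** the gripper is clear and touching nothing.

**Disagreements:** my estimate of the rail's position was 1 to 2 pixels off at its −y end in the side picture. The arm's reading of the final position along the rail was about 1 mm off the predicted flush point. Neither had any visible effect on the result.

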